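# Set the pointing bridge: rod through the carriage, slide to the red click

### The job

Take the yellow-handled pointer rod from its wooden stand and put it down through the hole in the green carriage of the pointing bridge until its handle rests on the carriage. Then, by the rod's handle, slide the carriage along to the red index plate until you feel the ball click into the notch there, without running past it or visiting the blue plate's notch, and finish while still holding the handle, with the rod fully home and the carriage resting in that notch. Leave the bowl, the wooden scraper and the jar alone.

Things in the scene. Friction and masses are not known exactly. Their poses are not given: they have to be found in the camera images.
- rod: pointer rod, standing upright in the stand at the start. Steel pin 12 mm in diameter and 60 mm long with a tapered tip (6 mm wide at its end, full width 9 mm up), below a round yellow plastic handle 24 mm in diameter and 50 mm tall; 0.12 kg or so. Origin: centre of the pin's lower end; z runs up along the rod to the handle, so the handle spans z 60 to 110 mm.
- rod_shoulder (a point): centre of the underside of the rod's yellow handle, where the pin begins (60 mm above the pin's lower end); this face rests on the carriage when the rod is fully home
- stand: fixed wooden block 75 x 75 mm, 70 mm tall, with a vertical 15 mm through hole in its centre which holds the rod, handle resting on the block's top. Origin: centre of its underside.
- bridge: fixed grey pointing bridge: base plate 215 x 400 mm and 12 mm thick, two steel guide bars along its own y axis (axes at x = -35 and +35 mm, 103 mm up), and an end block at each end (y = -187 and +187 mm, 120 mm tall), over a white plaster relief tile (top 35 mm up at most). Origin: centre of its underside; y runs along the guide bars, z up, x towards the side where the index plates stand.
- carriage (a joint): place of the green carriage along the bridge's +y in m, 0 at the middle, travel -0.14 to 0.14; about 1 N of friction. 12 mm before a notch its spring ball meets a bump (5 to 9 N more to push); past the crest, 6 mm before the notch, the ball pulls the carriage in; 5 to 9 N to leave again. The rod has 3 mm of play in the hole, so under load the carriage lags the hand by a few mm.
- eyelet (a point): centre of the mouth of the vertical 15 mm through hole in the green carriage, on its top face, 115 mm above the table. The carriage is a block 100 mm (bridge x) by 60 mm (bridge y) by 24 mm thick; the hole has a 2 mm chamfer and is in its middle. Axes as those of the bridge. A white line on top marks the carriage's middle.
- red_plate: red index plate, 22 x 30 mm, its top 125 mm above the table with a white line at the notch; it stands fixed on the bridge's base, 80 mm to the bridge's +x side of the hole's path, towards one end or the other. Axes as those of the bridge. The ball is in its notch when the hole's centre has the same bridge-y as this plate's origin (the middle of its foot, 12 mm above the table): the rel y of the hole in this frame is then 0.
- blue_plate: blue index plate, the same in shape and with a notch of its own, towards the other end of the bridge; not the one wanted. Origin and axes as for the red plate.
- bowl: bystander: loose blue plastic bowl, 90 mm across and 45 mm tall; origin at the centre of its underside
- rib: bystander: loose dark wooden scraper lying flat, 80 x 40 mm and 8 mm thick; origin at the centre of its underside
- jar: bystander: loose white jar, 64 mm across and 85 mm tall; origin at the centre of its underside
Not all that is in view belongs to the job. What is meant by the rod is not purple, and is the larger of those in its own colour.

How it is judged:
By the outcome, as a careful person would: the job done as asked, in the order asked, and still so for the second after the job is handed in, while the arm keeps its last pose, push and grip.
It also fails if it takes over 54 s, if anything falls off the work surface, if the arm or the gripper's body presses on something with over 40 N, if the wrist force passes 120 N, or if a joint passes its speed limit or range.

### The arm

A 7-joint arm with a two-finger parallel gripper is mounted at the origin on the work surface. World frame = base frame: x ahead of the robot, y to its left, z up, the work surface at z = 0. Lengths are in mm, angles in rad, forces in N, time in s.
With the tool pointing down it reaches from about 375 to 925 mm from the base axis. Payload 3.1 kg.
Tool frame: the origin (TCP) lies on the centre line of the jaws, within the pads' length; the fingertips stand ahead of it and the grasp point (between the pads) lies 2 mm behind it (robot.tcp_to_tips is the z of the fingertips in the tool frame, in mm); z points along the fingers, y is the direction in which the jaws open and shut (so a half turn about z gives the same grasp; the last joint's range is limited). The gripper opens to 85 mm and grips with 20 to 120 N. Pads are 22 mm wide; open, the fingers measure 114 mm over their backs; the gripper's body (76 mm by 85 mm) begins 54 mm behind the grasp point. The pads swing forward as they close: fully open they stand 13 mm farther back than shut.
Start: joints at [-1.208, 0.383, 0.044, 1.598, -0.018, 1.161, -0.05], TCP at [289.012, 582.216, 248.269] pointing down, gripper open.
Joint ranges: [-2.61, 2.61], [-0.41, 2.15], [-1.48, 1.57], [0, 2.5], [-1.57, 4.71], [0.05, 1.97], [-2.85, 2.85]. Speed limits (rad/s): [2.79, 2.79, 3.14, 3.14, 3.14, 3.14, 3.14].

### API

Orientations are given as a unit quaternion [w, x, y, z].
In Python, from workcell import robot gives the robot as it stands.
- The arm moves only by the tool servo_tool, never from a script. Its argument "plan" is a list of rows, each an object with "dp": the shift along the world's x, y, z in mm, a list of three; "turn": the turn, a rotation vector about the world's x, y, z in degrees, a list of three. In form: [{"dp": [tx, ty, tz], "turn": [rx, ry, rz]}, ...]. A call has exactly 8 rows; each row shifts and turns the commanded pose from where the row before left it; what a row does not reach is not made up. A row lasts 1/12 s, in which the tool goes at most 41.7 mm and 7.16 degrees, less where a joint would pass 70% of its speed; a pose out of reach is approached as far as the arm can. A call is refused whole if a number of a shift passes 41.7 or a number of a turn 7.16, either way. A call with a gripper value outside its range is refused whole. "jaw" is the closure, from 0 (fully open) to 1 (shut), set as the call begins (left out, the last holds). The fingers move at their own pace and stop on an object; "force" is the grip in N (left out, the last holds). Time passes only in rows, so rows that do not move let the fingers close, or fill a call up. It gives the time, the measured TCP pose, the force and the opening at its end, in the units of the state.
- robot.state(): the state, without advancing time (a new reading comes with each control period).
- robot.grab_frame(name): name is "side" or "top" or "wrist"; returns (picture, depth): 420x560x3 uint8, red, green, blue; 420x560 float32, mm along the optical axis (not along the pixel's ray), 0 where there is no reading.
- robot.camera_model(name): a dict with "fx", "fy", "cx", "cy" (pixels), "extrinsics" (4x4, takes a point from world to camera coordinates); the wrist camera has in their place "mount" (4x4, takes a point from camera to tool coordinates, whose origin is the TCP and whose axes are the flange's). Camera axes: x right, y down, z forward; pixel columns grow to the right and rows downward; lengths in mm; the calibration is good to about 2 mm. A picture is of the moment at which its call begins: read the wrist's pose just before it. camera_model takes no time and is no camera call.
- robot.job_done(): hands the job in, once; it reports no verdict.
The state is a dict: "time": time; "joint_pos": joint angles; "joint_velocities": joint speeds; "effort": joint torques, N m; "tool_pos": TCP position; "eef_rot": TCP orientation; "contact_force": force on the tool from outside, world axes, zero at the start; "wrist_torque": the same for the moment, N m; "opening": finger opening in mm.
Only numpy, scipy, OpenCV 4.12 (cv2) and the standard library are available. Lean on these libraries where they do the work, as an engineer would, in place of code of your own. Each camera call takes 0.05 s, during which the arm holds its last target.

## Working session

There is one attempt and no reset: what is moved stays moved. The work goes in short steps, Python scripts to look and compute and a tool call to move; the robot and the scene stay as the last step left them, time stands still between calls to the robot, and variables do not carry over. Pictures are saved under pics/ and viewed, and the job is handed in when it is done.

Besides the shell and the picture viewer there is one more tool, called as name(argument=value, ...), one argument or row to a line, values as JSON. servo_tool: Moves the arm, as the interface text tells. Its arguments: {"type":"object","properties":{"plan":{"type":"array","items":{"type":"object","properties":{"dp":{"type":"array","items":{"type":"number"}},"turn":{"type":"array","items":{"type":"number"}}}}},"jaw":{"type":"number"},"force":{"type":"number"}},"required":["plan"]}

```bash
mkdir -p pics; ls; cat > h.py <<'E'
import numpy as np,cv2
from workcell import robot
def grab(n,f):
    p,d=robot.grab_frame(n); cv2.imwrite('pics/'+f+'.png',p[:,:,::-1]); np.savez('pics/'+f+'.npz',p=p,d=d); return p,d
def cam(n):
    m=robot.camera_model(n); return m
def toworld(n,u,v,d):
    m=cam(n);c=np.array([(u-m['cx'])/m['fx']*d,(v-m['cy'])/m['fy']*d,d,1.])
    return (np.linalg.inv(np.array(m['extrinsics']))@c)[:3]
def plane(n,u,v,z):
    a=toworld(n,u,v,0);b=toworld(n,u,v,1000.);t=(z-a[2])/(b[2]-a[2]);return a+t*(b-a)
E
python3 - <<'E'
from h import *
print(robot.state())
for n in('top','side'):
    grab(n,n+'0'); print(cam(n))
print(robot.camera_model('wrist'),robot.tcp_to_tips)
E
```

```text
pics
{'time': 0.0, 'joint_pos': array([-1.20779098,  0.38381855,  0.04382807,  1.59954558, -0.01793436,
        1.16120714, -0.04992192]), 'joint_velocities': array([-0.00127781, -0.00072617, -0.00057727, -0.00026756,  0.0019161 ,
       -0.00025619,  0.00016554]), 'effort': array([-1.01940450e-04, -4.33462572e+01,  1.02463491e+00, -2.49512351e+01,
        1.07057151e-02,  1.14071424e-02, -1.16194823e-05]), 'tool_pos': array([288.63197587, 581.41375835, 246.91079052]), 'eef_rot': array([-2.44256423e-04,  2.28345019e-01,  9.73579416e-01, -1.26992300e-03]), 'contact_force': array([-0.81886646, -0.21183431, -1.0682208 ]), 'wrist_torque': array([ 0.03016461, -0.0091261 , -0.01935961]), 'opening': 85.1875426430931}
{'fx': 481.2642975203922, 'fy': 481.2642975203922, 'cx': 271.9187630882358, 'cy': 215.17687781433645, 'extrinsics': array([[-2.22778793e-02, -9.99714666e-01, -8.61872459e-03,
         3.53366932e+01],
       [-9.80926780e-01,  2.35226550e-02, -1.92949054e-01,
         5.56968502e+02],
       [ 1.93096735e-01,  4.15584201e-03, -9.81170923e-01,
         1.22558191e+03],
       [ 
[... 295 characters left out ...]
6758e-01,  5.83602097e-01, -7.95027699e-01,
         1.59593244e+02],
       [ 1.83849829e-01, -7.73753446e-01, -6.06221779e-01,
         1.19791917e+03],
       [ 0.00000000e+00,  0.00000000e+00,  0.00000000e+00,
         1.00000000e+00]])}
{'fx': 303.35751073164033, 'fy': 303.35751073164033, 'cx': 283.6103934425512, 'cy': 207.2564630174016, 'mount': array([[ 1.43790811e-03, -9.52642758e-01, -3.04088324e-01,
         7.73725033e+01],
       [ 9.99998522e-01,  1.08312556e-03,  1.33538263e-03,
         3.89536041e-01],
       [-9.42776753e-04, -3.04089795e-01,  9.52642907e-01,
        -1.25458948e+02],
       [ 0.00000000e+00,  0.00000000e+00,  0.00000000e+00,
         1.00000000e+00]])} 17.0
```

View pics/top0.png

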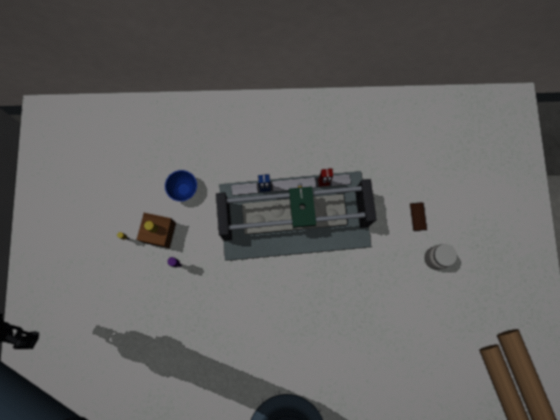

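View pics/side0.png

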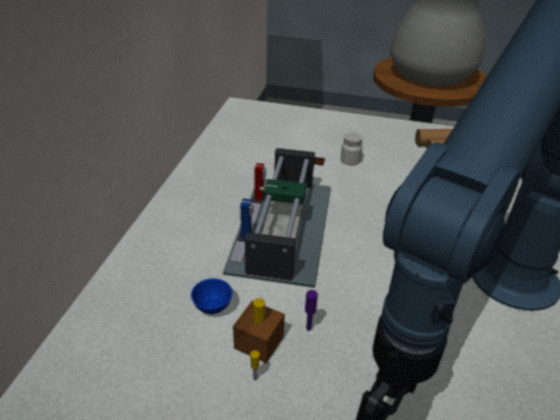

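```bash
python3 - <<'E'
from h import *
t=np.load('pics/top0.npz');p,d=t['p'],t['d']
hsv=cv2.cvtColor(p,cv2.COLOR_RGB2HSV)
def blobs(n,hsv,d,lo,hi,z,amin=15):
    m=cv2.inRange(hsv,lo,hi);k,l,s,c=cv2.connectedComponentsWithStats(m)
    for i in range(1,k):
        if s[i,4]>=amin:
            u,v=c[i]; dd=np.median(d[l==i]); print(n,s[i],c[i].round(1),'depthpt',toworld(n,u,v,dd).round(1),'plane',z,plane(n,u,v,z).round(1))
for n in('top','side'):
    t=np.load(f'pics/{n}0.npz');h=cv2.cvtColor(t['p'],cv2.COLOR_RGB2HSV);d=t['d']
    print('yellow');blobs(n,h,d,(22,120,60),(34,255,255),120)
    print('green');blobs(n,h,d,(55,80,20),(90,255,255),115)
    print('red');blobs(n,h,d,(0,180,60),(5,255,255),125);blobs(n,h,d,(174,150,60),(180,255,255),125)
    print('blue');blobs(n,h,d,(100,120,40),(125,255,255),125)
    print('brown');blobs(n,h,d,(5,120,40),(18,255,255),70,60)
p=np.load('pics/top0.npz')['p'][150:270,100:390]
cv2.imwrite('pics/topz.png',cv2.convertScaleAbs(cv2.resize(p[:,:,::-1],None,fx=2.75,fy=2.75,interpolation=cv2.INTER_CUBIC),alpha=1.6))
E
```

```text
yellow
top [144 221  10  10  75] [148.5 225.3] depthpt [526.5 333.6 118.1] plane 120 [526.2 333.1 120. ]
top [118 233   6   5  24] [120.5 234.9] depthpt [510.7 417.3  75.7] plane 120 [503.5 403.  120. ]
green
top [289 188  27  39 776] [302.3 207.4] depthpt [564.2 -55.3 113.8] plane 115 [564.  -55.3 115. ]
red
top [322 170   4   7  21] [323.3 173. ] depthpt [ 650.9 -111.7  122.8] plane 125 [ 650.3 -111.5  125. ]
blue
top [165 171  32  30 725] [181.1 185.3] depthpt [655.4 272.9  17.8] plane 125 [626.8 251.6 125. ]
top [265 175   5   8  30] [266.8 178.6] depthpt [639.3  33.1 123.8] plane 125 [638.9  33.1 125. ]
top [259 176   4   8  27] [260.3 179.3] depthpt [638.1  49.7 122.7] plane 125 [637.5  49.6 125. ]
brown
top [413 204   7  26 118] [416.9 215.3] depthpt [ 556.9 -376.2    7.7] plane 70 [ 545.1 -357.4   70. ]
top [138 214  33  32 636] [154.7 230.1] depthpt [522.3 330.2  69. ] plane 70 [522.2 329.9  70. ]
top [499 332  43  88 402] [520.9 377.4] depthpt [ 131.4 -589.7   48.2] plane 70 [ 134.5 -579.2   70. ]
top [482 346  15  18  66] [487.4 352.9] depthpt [ 191.5 -515.9   40.8] plane 
[... 595 characters left out ...]
[566.2 -41.8 112.5] plane 115 [565.5 -38.3 115. ]
red
side [255 167   8  32 127] [258.1 181.1] depthpt [ 653.1 -101.7   84.3] plane 125 [637.1 -43.8 125. ]
blue
side [241 199  10  39 289] [245.  218.2] depthpt [640.8  58.5  83.9] plane 125 [625.3 108.1 125. ]
side [ 191  279   42   35 1094] [211.5 295.1] depthpt [657.8 257.2  18.5] plane 125 [618.6 349.9 125. ]
brown
side [ 374   58  112   48 2492] [425.8  87. ] depthpt [ 2.1840e+02 -1.0552e+03  3.0000e-01] plane 70 [ 229.7 -887.2   70. ]
side [417 130  34  16 387] [431.4 135.9] depthpt [ 201.9 -566.4   41.6] plane 70 [ 207.3 -511.7   70. ]
side [ 234  303   50   59 1541] [256.4 331.5] depthpt [528.3 357.6  57.3] plane 70 [525.5 367.5  70. ]
```

View pics/topz.png

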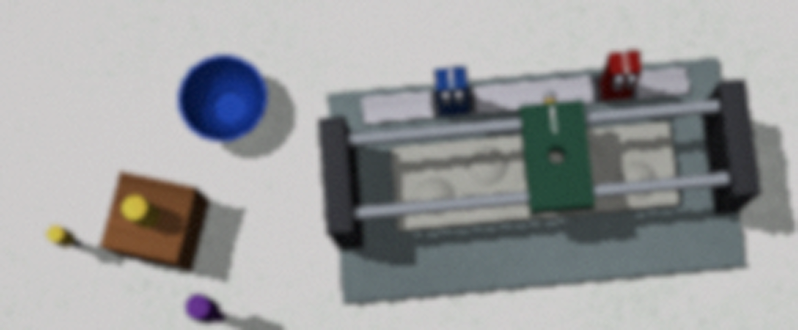

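servo_tool(
  plan=[
    {"dp":[15,-15,0],"turn":[0,0,2]},
    {"dp":[15,-15,0],"turn":[0,0,4]},
    {"dp":[15,-15,0],"turn":[0,0,4]},
    {"dp":[15,-15,0],"turn":[0,0,4]},
    {"dp":[15,-15,0],"turn":[0,0,4]},
    {"dp":[15,-15,0],"turn":[0,0,4]},
    {"dp":[15,-15,0],"turn":[0,0,4]},
    {"dp":[15,-15,0],"turn":[0,0,4]},
  ],
  jaw=0.4,
)

```text
time: 0.77
tool_pos: [409.3, 461.0, 247.6]
eef_rot: [-0.0, -0.033, 0.999, -0.001]
contact_force: [0.6, 0.2, 0.3]
opening: 51.1
```

servo_tool(
  plan=[
    {"dp":[20,-18,0],"turn":[0,0,1]},
    {"dp":[20,-18,0],"turn":[0,0,0]},
    {"dp":[20,-18,0],"turn":[0,0,0]},
    {"dp":[20,-18,0],"turn":[0,0,0]},
    {"dp":[20,-18,0],"turn":[0,0,0]},
    {"dp":[10,-18,0],"turn":[0,0,0]},
    {"dp":[7,-15,0],"turn":[0,0,0]},
    {"dp":[0,0,0],"turn":[0,0,0]},
  ],
)

```text
time: 1.43
tool_pos: [528.9, 333.1, 247.6]
eef_rot: [0.0, -0.036, 0.999, -0.002]
contact_force: [0.1, -1.9, 0.1]
opening: 51.3
```

```bash
cat >> h.py <<'E'
from scipy.spatial.transform import Rotation as R
def wpose(s=None):
    s=s or robot.state(); q=s['eef_rot']; T=np.eye(4);T[:3,:3]=R.from_quat([q[1],q[2],q[3],q[0]]).as_matrix();T[:3,3]=s['tool_pos']; return T
def wplane(T,u,v,z):
    m=cam('wrist');W=T@np.array(m['mount']);a=W[:3,3];r=W[:3,:3]@np.array([(u-m['cx'])/m['fx'],(v-m['cy'])/m['fy'],1]);return a+r*(z-a[2])/r[2]
def wpt(T,u,v,d):
    m=cam('wrist');W=T@np.array(m['mount']);return W[:3,3]+W[:3,:3]@np.array([(u-m['cx'])/m['fx'],(v-m['cy'])/m['fy'],1])*d
E
python3 - <<'E'
from h import *
s=robot.state();T=wpose(s);p,d=grab('wrist','w1');np.save('pics/T1.npy',T)
print(s['time'],T.round(3),s['contact_force'],s['opening'])
E
```

```text
1.4333 [[-9.97000e-01 -7.20000e-02  1.00000e-03  5.28943e+02]
 [-7.20000e-02  9.97000e-01 -4.00000e-03  3.33133e+02]
 [-0.00000e+00 -4.00000e-03 -1.00000e+00  2.47580e+02]
 [ 0.00000e+00  0.00000e+00  0.00000e+00  1.00000e+00]] [ 0.12495228 -1.86456207  0.11179662] 51.310799248273234
```

View pics/w1.png

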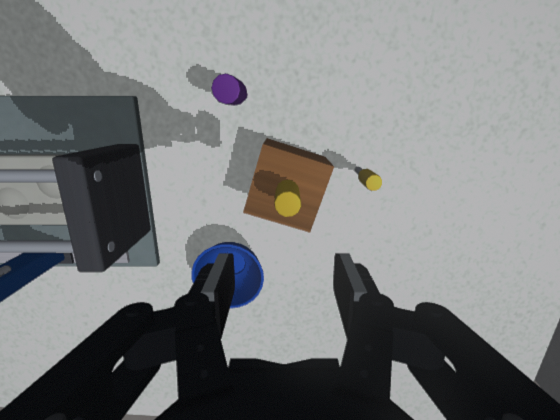

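```bash
cat > m1.py <<'E'
from h import *
t=np.load('pics/w1.npz');T=np.load('pics/T1.npy');p,d=t['p'],t['d']
h=cv2.cvtColor(p,cv2.COLOR_RGB2HSV);m=cv2.inRange(h,(22,100,60),(34,255,255))
k,l,s,c=cv2.connectedComponentsWithStats(m)
for i in range(1,k):
    if s[i,4]>50:
        print(s[i],c[i],np.percentile(d[l==i],[5,50,95]).round(1),wplane(T,*c[i],120).round(1),wpt(T,*c[i],np.median(d[l==i])).round(1))
        ys,xs=np.where((l==i)); P=np.array([wpt(T,x,y,d[y,x]) for x,y in zip(xs,ys)]); Q=P[P[:,2]>115]; 
        if len(Q): print('toppts',Q.mean(0).round(1),(Q.min(0)/2+Q.max(0)/2).round(1),np.ptp(Q,axis=0).round(1))
E
python3 m1.py
```

```text
[359 169  23  21 335] [369.96119403 179.30149254] [299.5 302.4 326.1] [502.3 404.6 120. ] [511.  417.9  76.2]
[275 180  26  37 781] [287.24199744 198.32650448] [262.1 265.9 298.4] [524.3 335.8 120. ] [525.  335.9 117.4]
toppts [528.2 336.2 121.6] [496.5 336.5 244.1] [ 89.3  22.5 257.8]
```

```bash
cat >> m1.py <<'E'
        Q=P[(P[:,2]>115)&(P[:,2]<125)]
        if len(Q): print('toppts',len(Q),Q.mean(0).round(1),(Q.min(0)/2+Q.max(0)/2).round(1),np.ptp(Q,axis=0).round(1))
E
python3 m1.py
python3 - <<'E'
from h import *
T=np.load('pics/T1.npy')
p=np.load('pics/w1.npz')['p'][160:240,230:340]
cv2.imwrite('pics/w1z.png',cv2.resize(p[:,:,::-1],None,fx=7,fy=7))
E
```

```text
[359 169  23  21 335] [369.96119403 179.30149254] [299.5 302.4 326.1] [502.3 404.6 120. ] [511.  417.9  76.2]
[275 180  26  37 781] [287.24199744 198.32650448] [262.1 265.9 298.4] [524.3 335.8 120. ] [525.  335.9 117.4]
toppts [528.2 336.2 121.6] [496.5 336.5 244.1] [ 89.3  22.5 257.8]
toppts 543 [528.8 336.3 119.8] [529.5 336.5 118.8] [23.2 22.5  7.2]
```

View pics/w1z.png

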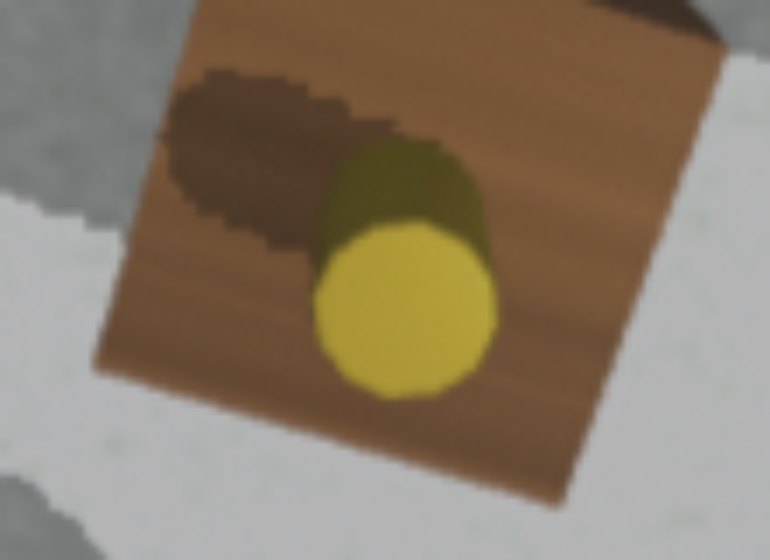

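servo_tool(
  plan=[
    {"dp":[0,3,0],"turn":[0,0,0]},
    {"dp":[0,0,-25],"turn":[0,0,0]},
    {"dp":[0,0,-30],"turn":[0,0,0]},
    {"dp":[0,0,-30],"turn":[0,0,0]},
    {"dp":[0,0,-30],"turn":[0,0,0]},
    {"dp":[0,0,-20],"turn":[0,0,0]},
    {"dp":[0,0,-15],"turn":[0,0,0]},
    {"dp":[0,0,0],"turn":[0,0,0]},
  ],
)

```text
time: 2.15
tool_pos: [521.1, 343.5, 93.6]
eef_rot: [-0.004, -0.042, 0.999, -0.002]
contact_force: [-0.1, -0.0, -1.0]
opening: 51.2
```

servo_tool(
  plan=[
    {"dp":[0,0,0],"turn":[0,0,0]},
    {"dp":[0,0,0],"turn":[0,0,0]},
    {"dp":[0,0,0],"turn":[0,0,0]},
    {"dp":[0,0,0],"turn":[0,0,0]},
    {"dp":[0,0,0],"turn":[0,0,0]},
    {"dp":[0,0,0],"turn":[0,0,0]},
    {"dp":[0,0,0],"turn":[0,0,0]},
    {"dp":[0,0,0],"turn":[0,0,0]},
  ],
  jaw=1,
  force=60,
)

```text
time: 2.82
tool_pos: [526.3, 338.4, 99.7]
eef_rot: [-0.001, -0.039, 0.999, -0.003]
contact_force: [-2.0, -7.5, 2.0]
opening: 22.7
```

```bash
python3 - <<'E'
from h import *
for i in range(2):
    s=robot.state();p,d=grab('wrist','w2_%d'%i);print(s['time'],s['tool_pos'],s['contact_force'],s['wrist_torque'],s['opening'],s['joint_velocities'].round(3))
E
```

```text
2.8167 [526.2514138  338.35862581  99.67192891] [-2.01847922 -7.51835901  1.97093423] [-1.59888713  0.45370225 -0.01514388] 22.69007885607557 [ 0.001 -0.002  0.    -0.001  0.001 -0.001 -0.001]
2.8667 [526.26968267 338.38537018  99.71757432] [-2.02220199 -5.7033984   2.4149073 ] [-1.57709377  0.45682042 -0.01211017] 22.580254297697188 [ 0.     0.001 -0.     0.001  0.002  0.001  0.001]
```

View pics/w2_1.png

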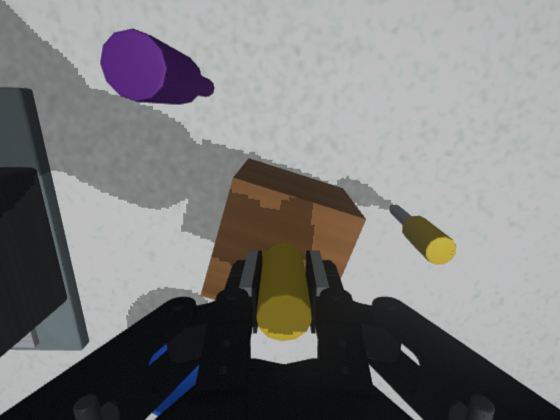

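servo_tool(
  plan=[
    {"dp":[0,0,5],"turn":[0,0,0]},
    {"dp":[0,0,10],"turn":[0,0,0]},
    {"dp":[0,0,15],"turn":[0,0,0]},
    {"dp":[0,0,20],"turn":[0,0,0]},
    {"dp":[0,0,25],"turn":[0,0,0]},
    {"dp":[0,0,25],"turn":[0,0,0]},
    {"dp":[0,0,25],"turn":[0,0,0]},
    {"dp":[0,0,15],"turn":[0,0,0]},
  ],
  force=80,
)

```text
time: 3.58
tool_pos: [527.5, 345.7, 244.6]
eef_rot: [0.004, -0.041, 0.999, 0.004]
contact_force: [0.9, 0.5, -1.3]
opening: 22.4
```

servo_tool(
  plan=[
    {"dp":[0,-15,5],"turn":[0,0,0]},
    {"dp":[0,-25,0],"turn":[0,0,0]},
    {"dp":[0,-25,0],"turn":[0,0,0]},
    {"dp":[0,-25,0],"turn":[0,0,0]},
    {"dp":[0,-25,0],"turn":[0,0,0]},
    {"dp":[0,-25,0],"turn":[0,0,0]},
    {"dp":[0,-25,0],"turn":[0,0,0]},
    {"dp":[0,-25,0],"turn":[0,0,0]},
  ],
)

```text
time: 4.25
tool_pos: [525.6, 150.9, 243.8]
eef_rot: [0.0, -0.04, 0.999, 0.001]
contact_force: [0.8, 0.5, -1.5]
opening: 22.3
```

servo_tool(
  plan=[
    {"dp":[0,-30,0],"turn":[0,0,0]},
    {"dp":[0,-30,0],"turn":[0,0,0]},
    {"dp":[0,-30,0],"turn":[0,0,0]},
    {"dp":[0,-20,0],"turn":[0,0,0]},
    {"dp":[0,-10,0],"turn":[0,0,0]},
    {"dp":[0,0,0],"turn":[0,0,0]},
    {"dp":[0,0,0],"turn":[0,0,0]},
    {"dp":[0,0,0],"turn":[0,0,0]},
  ],
)

```text
time: 4.92
tool_pos: [526.0, 34.7, 243.4]
eef_rot: [0.0, -0.042, 0.999, 0.001]
contact_force: [0.2, 0.1, -0.7]
opening: 22.4
```

```bash
python3 - <<'E'
from h import *
s=robot.state();T=wpose(s);p,d=grab('wrist','w3');np.save('pics/T3.npy',T)
print(s['time'],T.round(3),s['contact_force'],s['opening'])
grab('top','top3');grab('side','side3')
E
```

```text
4.9167 [[-9.97000e-01 -8.30000e-02  0.00000e+00  5.25976e+02]
 [-8.30000e-02  9.97000e-01  2.00000e-03  3.46990e+01]
 [-0.00000e+00  2.00000e-03 -1.00000e+00  2.43380e+02]
 [ 0.00000e+00  0.00000e+00  0.00000e+00  1.00000e+00]] [ 0.18600748  0.11365294 -0.69300584] 22.389374390024535
```

View pics/w3.png

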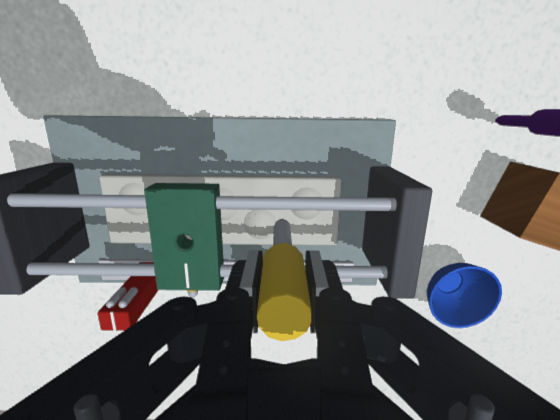

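View pics/side3.png

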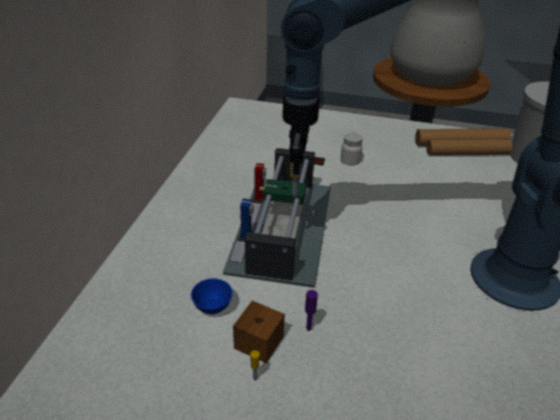

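```bash
python3 - <<'E'
from h import *
p=np.load('pics/w3.npz')['p'][:,:,::-1]
a=cv2.resize(p[180:340,90:230],None,fx=4,fy=4,interpolation=cv2.INTER_CUBIC);b=cv2.resize(p[205:345,245:320],None,fx=4,fy=4,interpolation=cv2.INTER_CUBIC)
cv2.imwrite('pics/w3a.png',a[:600]);cv2.imwrite('pics/w3b.png',b)
t=np.load('pics/w3.npz');T=np.load('pics/T3.npy');d=t['d']
for x,y in[(10,201),(395,204),(30,269),(385,272)]: print(wplane(T,x,y,109).round(1),wplane(T,x,y,103).round(1))
h=cv2.cvtColor(t['p'],cv2.COLOR_RGB2HSV)
m=cv2.inRange(h,(55,80,20),(90,255,255));ys,xs=np.where(m>0)
P=np.array([wpt(T,x,y,d[y,x]) for x,y in zip(xs,ys)]);Q=P[(abs(P[:,2]-115)<5)];print(len(P),len(Q),Q.mean(0))
print(cv2.minAreaRect(Q[:,:2].astype(np.float32)))
for v in range(222,250,3): print(v,[ (u,round(float(d[v,u]))) for u in range(270,300,3)])
E
```

```text
[ 546.4 -207.7  109. ] [ 548.7 -213.2  103. ]
[520.4 135.1 109. ] [522.  137.6 103. ]
[ 614.2 -201.5  109. ] [ 618.1 -206.8  103. ]
[589. 139. 109.] [592.3 141.5 103. ]Traceback (most recent call last):
  File "<stdin>", line 9, in <module>
  File "h.py", line 18, in wpt
    m=cam('wrist');W=T@np.array(m['mount']);return W[:3,3]+W[:3,:3]@np.array([(u-m['cx'])/m['fx'],(v-m['cy'])/m['fy'],1])*d
  File "h.py", line 6, in cam
    m=robot.camera_model(n); return m
ValueError: time passes only in moves, steps and waits
```

View pics/w3a.png

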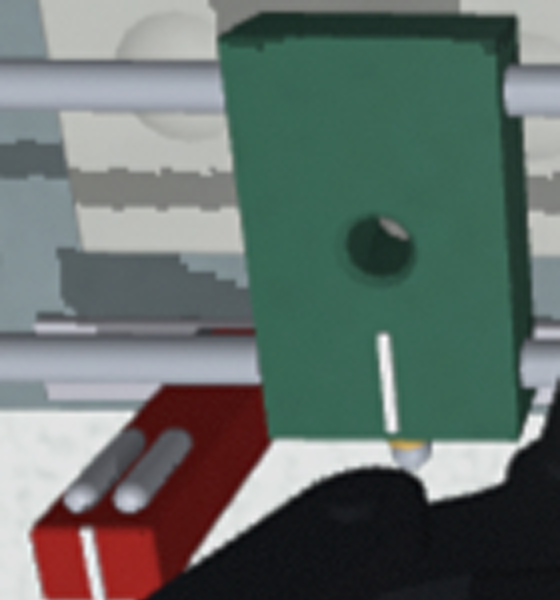

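View pics/w3b.png

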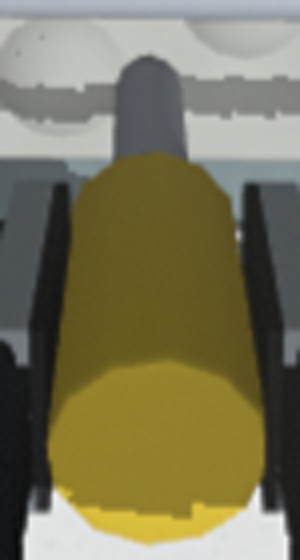

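```bash
sed -i 's/^def cam(n):/C={}\ndef cam(n):\n    if n not in C: C[n]=robot.camera_model(n)\n    return C[n]\ndef cam0(n):/' h.py; cat > m3.py <<'E'
from h import *
t=np.load('pics/w3.npz');T=np.load('pics/T3.npy');d=t['d']
h=cv2.cvtColor(t['p'],cv2.COLOR_RGB2HSV)
m=cv2.inRange(h,(55,80,20),(90,255,255));ys,xs=np.where(m>0)
P=np.array([wpt(T,x,y,d[y,x]) for x,y in zip(xs,ys)]);Q=P[(abs(P[:,2]-115)<4)];print(len(P),len(Q),Q.mean(0))
print('carriage rect',cv2.minAreaRect(Q[:,:2].astype(np.float32)))
for u,v in[(184.2,241.8),(185,241.5)]:print('hole',wplane(T,u,v,115).round(1),wplane(T,u,v,113).round(1))
print('line',wplane(T,90+383/4,180+335/4,115),wplane(T,90+391/4,180+430/4,115))
# red plate line top
print('red',wplane(T,90+87/4,180+530/4,125),wplane(T,90+97/4,180+598/4,125))
hm=cv2.inRange(h,(0,150,120),(8,255,255));ys,xs=np.where(hm>0);P=np.array([wpt(T,x,y,d[y,x]) for x,y in zip(xs,ys)]);Q=P[P[:,2]>122];print(len(Q),Q.mean(0),Q.min(0),Q.max(0));print(cv2.minAreaRect(Q[:,:2].astype(np.float32)))
print('pinpts')
for v in range(219,246,2):
    row=d[v];us=[u for u in range(268,300) if 0<row[u]<260]
    if us: print(v,us[0],us[-1],np.mean(us),wpt(T,np.mean(us),v,np.median(row[us])).round(1))
Ti=np.linalg.inv(T)
c=wplane(T,283.7,317,T[2,3]+22);print('handletop',c,(Ti@np.r_[c,1]).round(2))
E
python3 m3.py
```

```text
7096 6362 [566.56907393 -52.24396628 114.85248485]
carriage rect ((570.7389526367188, -52.685264587402344), (100.04524230957031, 60.76921081542969), 4.242661476135254)
hole [570.4 -51.8 115. ] [571.4 -52.4 113. ]
hole [570.1 -51.1 115. ] [571.  -51.7 113. ]
line [592.72802254 -50.70078931 115.        ] [618.11688561 -49.1282801  115.        ]
red [ 644.74665708 -118.11780206  125.        ] [ 664.18079448 -117.40553682  125.        ]
434 [ 653.51912636 -116.76299501  124.96504958] [ 448.96126699 -131.74178999  122.09059008] [665.74573536  28.16493617 368.80486594]
((562.5285034179688, -44.23722839355469), (29.938093185424805, 267.69769287109375), 51.1002082824707)
pinpts
219 280 283 281.5 [523.7  33.5 162.7]
221 277 287 282.0 [523.7  33.8 166.7]
223 275 288 281.5 [524.   33.5 169.9]
225 274 289 281.5 [524.3  33.6 173.2]
227 274 289 281.5 [524.3  33.6 177. ]
229 274 290 282.0 [524.2  33.9 180.6]
231 274 290 282.0 [524.3  33.9 183.8]
233 274 290 282.0 [524.4  34.  187.1]
235 273 290 281.5 [524.4  33.6 190.4]
237 273 290 281.5 [524.8  33.7 192.7]
239 273 290 281.5 [524.5  33.7 196.5]
241 273 291 282.0 [524.7  34.  199.1]
243 273 291 282.1111111111111 [524.9  34.1 201.4]
245 273 291 282.0 [519.   33.6 217.2]
handletop [528.42441736  35.19576733 265.37978828] [ -2.49   0.32 -22.     1.  ]
```

servo_tool(
  plan=[
    {"dp":[5,-10,0],"turn":[0,0,0]},
    {"dp":[7,-15,0],"turn":[0,0,0]},
    {"dp":[8,-17,0],"turn":[0,0,0]},
    {"dp":[8,-17,0],"turn":[0,0,0]},
    {"dp":[8,-15,0],"turn":[0,0,0]},
    {"dp":[5.5,-12,0],"turn":[0,0,0]},
    {"dp":[0,0,0],"turn":[0,0,0]},
    {"dp":[0,0,0],"turn":[0,0,0]},
  ],
)

```text
time: 5.73
tool_pos: [567.7, -54.7, 243.1]
eef_rot: [-0.0, -0.039, 0.999, -0.0]
contact_force: [-0.7, 0.2, -2.0]
opening: 22.3
```

```bash
python3 - <<'E'
from h import *
s=robot.state();T=wpose(s);p,d=grab('wrist','w4');np.save('pics/T4.npy',T)
print(s['time'],T.round(3),s['contact_force'],s['opening'])
cv2.imwrite('pics/w4z.png',cv2.resize(p[180:345,180:380,::-1],None,fx=3.6,fy=3.6,interpolation=cv2.INTER_CUBIC))
for v in range(215,246,2):
    row=d[v];us=[u for u in range(268,300) if 0<row[u]<220]
    if us: print(v,us[0],us[-1],np.mean(us),wpt(T,np.mean(us),v,np.median(row[us])).round(1))
E
```

```text
5.7333 [[-9.97000e-01 -7.80000e-02 -0.00000e+00  5.67668e+02]
 [-7.80000e-02  9.97000e-01 -0.00000e+00 -5.46580e+01]
 [ 0.00000e+00 -0.00000e+00 -1.00000e+00  2.43082e+02]
 [ 0.00000e+00  0.00000e+00  0.00000e+00  1.00000e+00]] [-0.65438867  0.15399492 -1.95778642] 22.299066425424456
219 281 283 282.0 [565.  -55.7 163.1]
221 278 287 282.5 [565.2 -55.3 166.8]
223 275 288 281.5 [565.6 -56.  169.9]
225 274 289 281.5 [565.9 -55.9 172.9]
227 274 289 281.5 [566.  -55.9 176.4]
229 274 290 282.0 [566.1 -55.5 179.7]
231 274 290 282.0 [566.2 -55.5 182.9]
233 274 290 282.0 [566.1 -55.5 186.6]
235 274 290 282.0 [566.1 -55.5 189.9]
237 273 290 281.5 [566.3 -55.8 192.7]
239 273 291 282.0 [566.3 -55.4 195.8]
241 273 291 282.0 [566.4 -55.4 198.6]
243 273 291 282.0 [566.3 -55.4 201.8]
245 273 291 282.0 [560.6 -55.8 217. ]
```

View pics/w4z.png

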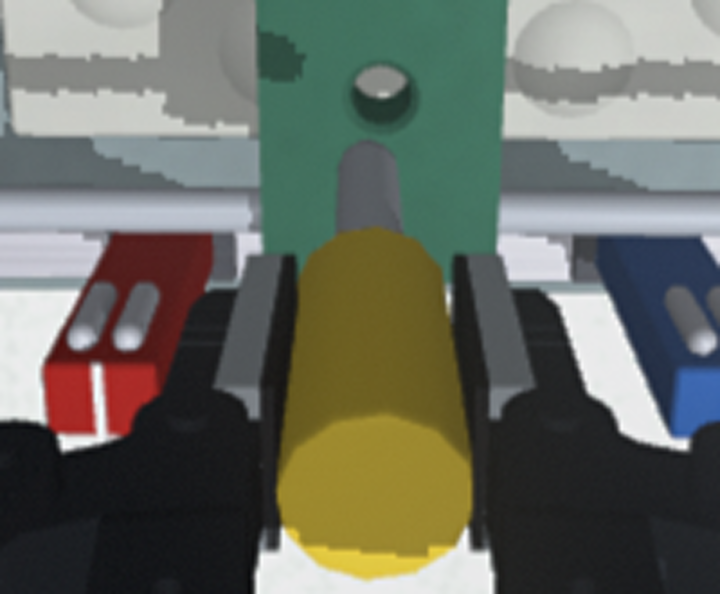

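```bash
python3 - <<'E'
from h import *
T=np.load('pics/T4.npy')
print('hole',wplane(T,180+382/3.6,180+99/3.6,115))
r=wplane(T,180+97/3.6,180+364/3.6,125);print(r,wplane(T,180+101/3.6,180+430/3.6,125))
E
```

```text
hole [571.44033723 -51.78342377 115.        ]
[ 644.40338185 -118.42385297  125.        ] [ 663.85143434 -117.32737225  125.        ]
```

servo_tool(
  plan=[
    {"dp":[0,3.8,0],"turn":[0,0,0]},
    {"dp":[0,0,-5],"turn":[0,0,0]},
    {"dp":[0,0,-7],"turn":[0,0,0]},
    {"dp":[0,0,-7],"turn":[0,0,0]},
    {"dp":[0,0,-7],"turn":[0,0,0]},
    {"dp":[0,0,-4],"turn":[0,0,0]},
    {"dp":[0,0,0],"turn":[0,0,0]},
    {"dp":[0,0,0],"turn":[0,0,0]},
  ],
)

```text
time: 6.45
tool_pos: [567.1, -50.1, 212.7]
eef_rot: [-0.001, -0.04, 0.999, -0.0]
contact_force: [0.5, -0.1, -0.6]
opening: 22.0
```

```bash
python3 - <<'E'
from h import *
s=robot.state();T=wpose(s);p,d=grab('wrist','w5');np.save('pics/T5.npy',T)
print(s['time'],T.round(3),s['contact_force'],s['opening'])
cv2.imwrite('pics/w5z.png',cv2.resize(p[180:345,180:380,::-1],None,fx=3.6,fy=3.6,interpolation=cv2.INTER_CUBIC))
E
```

```text
6.45 [[-9.97000e-01 -8.00000e-02 -1.00000e-03  5.67136e+02]
 [-8.00000e-02  9.97000e-01 -0.00000e+00 -5.00940e+01]
 [ 1.00000e-03 -0.00000e+00 -1.00000e+00  2.12662e+02]
 [ 0.00000e+00  0.00000e+00  0.00000e+00  1.00000e+00]] [ 0.45639003 -0.07557074 -0.62185324] 21.977420270428993
```

View pics/w5z.png

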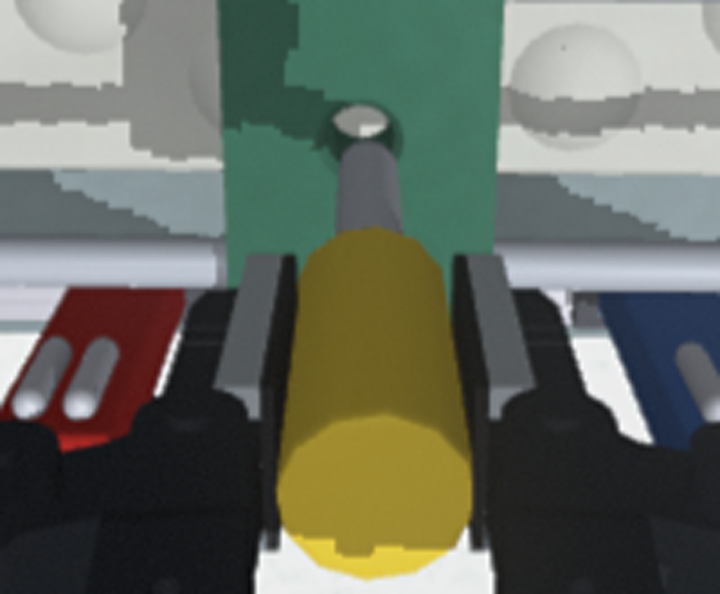

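servo_tool(
  plan=[
    {"dp":[0.2,-1,0],"turn":[0,0,0]},
    {"dp":[0,0,-4],"turn":[0,0,0]},
    {"dp":[0,0,-5],"turn":[0,0,0]},
    {"dp":[0,0,-5],"turn":[0,0,0]},
    {"dp":[0,0,-5],"turn":[0,0,0]},
    {"dp":[0,0,-5],"turn":[0,0,0]},
    {"dp":[0,0,0],"turn":[0,0,0]},
    {"dp":[0,0,0],"turn":[0,0,0]},
  ],
)

```text
time: 7.17
tool_pos: [567.2, -50.9, 188.5]
eef_rot: [-0.001, -0.04, 0.999, -0.0]
contact_force: [-0.4, -0.3, -2.3]
opening: 22.4
```

```bash
python3 - <<'E'
from h import *
s=robot.state();T=wpose(s);p,d=grab('wrist','w6');np.save('pics/T6.npy',T)
print(s['time'],T.round(3),s['contact_force'],s['wrist_torque'],s['opening'])
cv2.imwrite('pics/w6z.png',cv2.resize(p[180:345,180:380,::-1],None,fx=3.6,fy=3.6,interpolation=cv2.INTER_CUBIC))
E
```

```text
7.1667 [[-9.97000e-01 -8.00000e-02 -2.00000e-03  5.67213e+02]
 [-8.00000e-02  9.97000e-01 -0.00000e+00 -5.09150e+01]
 [ 2.00000e-03  0.00000e+00 -1.00000e+00  1.88537e+02]
 [ 0.00000e+00  0.00000e+00  0.00000e+00  1.00000e+00]] [-0.36923377 -0.26264868 -2.26281398] [0.00210098 0.02783905 0.02150011] 22.376315045958275
```

View pics/w6z.png

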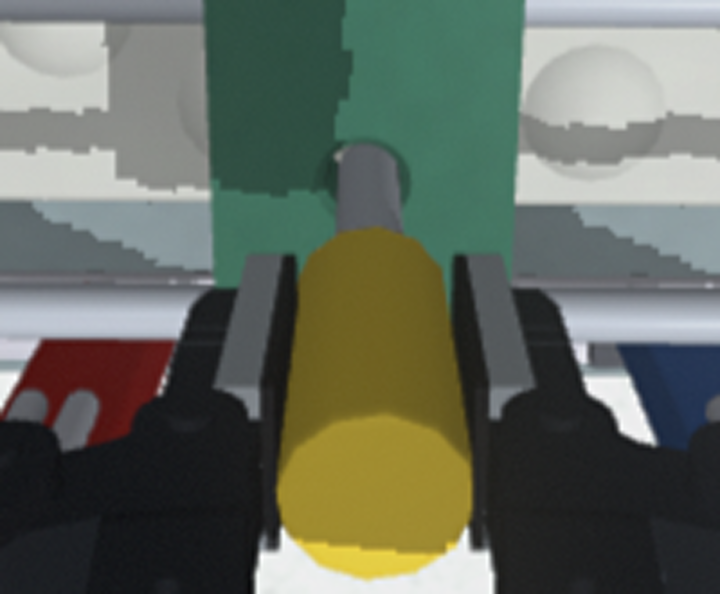

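servo_tool(
  plan=[
    {"dp":[0,-0.7,-2],"turn":[0,0,0]},
    {"dp":[0,0,-5],"turn":[0,0,0]},
    {"dp":[0,0,-5],"turn":[0,0,0]},
    {"dp":[0,0,-5],"turn":[0,0,0]},
    {"dp":[0,0,-5],"turn":[0,0,0]},
    {"dp":[0,0,-5],"turn":[0,0,0]},
    {"dp":[0,0,-3],"turn":[0,0,0]},
    {"dp":[0,0,0],"turn":[0,0,0]},
  ],
)

```text
time: 7.88
tool_pos: [566.9, -51.6, 158.1]
eef_rot: [-0.001, -0.04, 0.999, 0.0]
contact_force: [-0.1, -0.8, -1.4]
opening: 22.5
```

servo_tool(
  plan=[
    {"dp":[0,0,-2],"turn":[0,0,0]},
    {"dp":[0,0,-2],"turn":[0,0,0]},
    {"dp":[0,0,-2],"turn":[0,0,0]},
    {"dp":[0,0,-2],"turn":[0,0,0]},
    {"dp":[0,0,-1],"turn":[0,0,0]},
    {"dp":[0,0,-1],"turn":[0,0,0]},
    {"dp":[0,0,0],"turn":[0,0,0]},
    {"dp":[0,0,0],"turn":[0,0,0]},
  ],
)

```text
time: 8.55
tool_pos: [567.7, -51.7, 149.3]
eef_rot: [-0.0, -0.04, 0.999, -0.0]
contact_force: [0.6, 0.1, -0.9]
opening: 22.5
```

Expect contact around TCP z 145.

servo_tool(
  plan=[
    {"dp":[0,0,-1],"turn":[0,0,0]},
    {"dp":[0,0,-1],"turn":[0,0,0]},
    {"dp":[0,0,-1],"turn":[0,0,0]},
    {"dp":[0,0,-1],"turn":[0,0,0]},
    {"dp":[0,0,-1],"turn":[0,0,0]},
    {"dp":[0,0,0],"turn":[0,0,0]},
    {"dp":[0,0,0],"turn":[0,0,0]},
    {"dp":[0,0,0],"turn":[0,0,0]},
  ],
)

```text
time: 9.22
tool_pos: [567.8, -51.7, 144.7]
eef_rot: [0.0, -0.04, 0.999, 0.0]
contact_force: [-2.4, -0.2, 2.4]
opening: 22.3
```

```bash
python3 - <<'E'
from h import *
s=robot.state();T=wpose(s);p,d=grab('wrist','w7');np.save('pics/T7.npy',T)
print(s['time'],T.round(3),s['contact_force'],s['wrist_torque'],s['opening'])
cv2.imwrite('pics/w7z.png',cv2.resize(p[180:345,180:380,::-1],None,fx=3.6,fy=3.6,interpolation=cv2.INTER_CUBIC))
E
```

```text
9.2167 [[-9.97000e-01 -8.00000e-02  0.00000e+00  5.67773e+02]
 [-8.00000e-02  9.97000e-01  0.00000e+00 -5.17150e+01]
 [-0.00000e+00  0.00000e+00 -1.00000e+00  1.44655e+02]
 [ 0.00000e+00  0.00000e+00  0.00000e+00  1.00000e+00]] [-2.42765188 -0.24257412  2.40815898] [ 0.07284426  0.35375979 -0.01084582] 22.298451755599775
```

View pics/w7z.png

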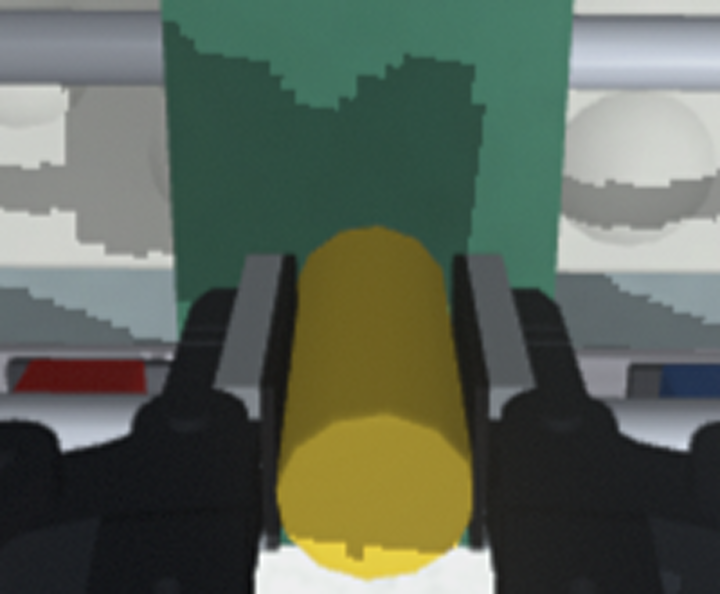

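servo_tool(
  plan=[
    {"dp":[-0.5,0,-1],"turn":[0,0,0]},
    {"dp":[0,0,-0.5],"turn":[0,0,0]},
    {"dp":[0,0,0],"turn":[0,0,0]},
    {"dp":[0,0,0],"turn":[0,0,0]},
    {"dp":[0,0,0],"turn":[0,0,0]},
    {"dp":[0,0,0],"turn":[0,0,0]},
    {"dp":[0,0,0],"turn":[0,0,0]},
    {"dp":[0,0,0],"turn":[0,0,0]},
  ],
)

```text
time: 9.93
tool_pos: [567.8, -51.7, 144.5]
eef_rot: [0.001, -0.04, 0.999, 0.0]
contact_force: [-3.8, 0.9, 9.2]
opening: 22.5
```

servo_tool(
  plan=[
    {"dp":[0,-1,0.5],"turn":[0,0,0]},
    {"dp":[0.2,-3,0],"turn":[0,0,0]},
    {"dp":[0.4,-5,0],"turn":[0,0,0]},
    {"dp":[0.4,-6,0],"turn":[0,0,0]},
    {"dp":[0.5,-6,0],"turn":[0,0,0]},
    {"dp":[0.5,-6,0],"turn":[0,0,0]},
    {"dp":[0.4,-5,0],"turn":[0,0,0]},
    {"dp":[0.3,-3,0],"turn":[0,0,0]},
  ],
)

```text
time: 10.6
tool_pos: [570.3, -87.5, 144.6]
eef_rot: [0.0, -0.04, 0.999, 0.0]
contact_force: [-3.5, 1.5, 7.5]
opening: 22.4
```

servo_tool(
  plan=[
    {"dp":[0.2,-3,0],"turn":[0,0,0]},
    {"dp":[0.2,-3,0],"turn":[0,0,0]},
    {"dp":[0.2,-3,0],"turn":[0,0,0]},
    {"dp":[0.2,-3,0],"turn":[0,0,0]},
    {"dp":[0.1,-2,0],"turn":[0,0,0]},
    {"dp":[0.1,-1,0],"turn":[0,0,0]},
    {"dp":[0,0,0],"turn":[0,0,0]},
    {"dp":[0,0,0],"turn":[0,0,0]},
  ],
)

```text
time: 11.27
tool_pos: [571.4, -102.4, 144.6]
eef_rot: [0.001, -0.04, 0.999, -0.0]
contact_force: [-2.7, 0.4, 6.9]
opening: 22.2
```

```bash
python3 - <<'E'
from h import *
s=robot.state();T=wpose(s);p,d=grab('wrist','w8');np.save('pics/T8.npy',T);q,_=grab('top','top8')
print(s['time'],T.round(3),s['contact_force'],s['wrist_torque'],s['opening'])
E
```

```text
11.2667 [[-9.97000e-01 -8.00000e-02  1.00000e-03  5.71369e+02]
 [-8.00000e-02  9.97000e-01 -0.00000e+00 -1.02353e+02]
 [-1.00000e-03 -0.00000e+00 -1.00000e+00  1.44591e+02]
 [ 0.00000e+00  0.00000e+00  0.00000e+00  1.00000e+00]] [-2.71159317  0.39713479  6.85713422] [-0.01283393  0.56373926  0.00327342] 22.218721647453634
```

View pics/w8.png

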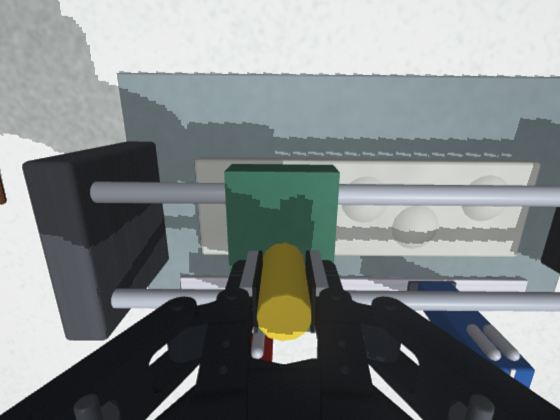

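servo_tool(
  plan=[
    {"dp":[0.1,-1,0],"turn":[0,0,0]},
    {"dp":[0.1,-1,0],"turn":[0,0,0]},
    {"dp":[0.1,-1,0],"turn":[0,0,0]},
    {"dp":[0,-1,0],"turn":[0,0,0]},
    {"dp":[0.1,-1,0],"turn":[0,0,0]},
    {"dp":[0.1,-1,0],"turn":[0,0,0]},
    {"dp":[0,-1,0],"turn":[0,0,0]},
    {"dp":[0.1,-1,0],"turn":[0,0,0]},
  ],
)

```text
time: 12.03
tool_pos: [571.9, -109.7, 144.6]
eef_rot: [0.0, -0.04, 0.999, 0.0]
contact_force: [-3.5, 0.9, 7.8]
opening: 22.4
```

servo_tool(
  plan=[
    {"dp":[0.1,-1,0],"turn":[0,0,0]},
    {"dp":[0,-1,0],"turn":[0,0,0]},
    {"dp":[0.1,-1,0],"turn":[0,0,0]},
    {"dp":[0,-1,0],"turn":[0,0,0]},
    {"dp":[0,0,0],"turn":[0,0,0]},
    {"dp":[0,0,0],"turn":[0,0,0]},
    {"dp":[0,0,0],"turn":[0,0,0]},
    {"dp":[0,0,0],"turn":[0,0,0]},
  ],
)

```text
time: 12.7
tool_pos: [572.5, -112.4, 144.6]
eef_rot: [0.001, -0.041, 0.999, 0.001]
contact_force: [-2.8, 1.4, 6.4]
opening: 22.2
```

servo_tool(
  plan=[
    {"dp":[0.1,-1,0],"turn":[0,0,0]},
    {"dp":[0.1,-1,0],"turn":[0,0,0]},
    {"dp":[0,0,0],"turn":[0,0,0]},
    {"dp":[0,0,0],"turn":[0,0,0]},
    {"dp":[0,0,0],"turn":[0,0,0]},
    {"dp":[0,0,0],"turn":[0,0,0]},
    {"dp":[0,0,0],"turn":[0,0,0]},
    {"dp":[0,0,0],"turn":[0,0,0]},
  ],
)

```text
time: 13.37
tool_pos: [572.8, -113.1, 144.6]
eef_rot: [0.001, -0.041, 0.999, 0.002]
contact_force: [-2.8, 3.1, 7.4]
opening: 22.4
```

servo_tool(
  plan=[
    {"dp":[0.1,-1,0],"turn":[0,0,0]},
    {"dp":[0.1,-1,0],"turn":[0,0,0]},
    {"dp":[0,0,0],"turn":[0,0,0]},
    {"dp":[0,0,0],"turn":[0,0,0]},
    {"dp":[0,0,0],"turn":[0,0,0]},
    {"dp":[0,0,0],"turn":[0,0,0]},
    {"dp":[0,0,0],"turn":[0,0,0]},
    {"dp":[0,0,0],"turn":[0,0,0]},
  ],
)

```text
time: 14.03
tool_pos: [572.9, -113.7, 144.6]
eef_rot: [0.0, -0.041, 0.999, 0.003]
contact_force: [-4.1, 5.1, 8.0]
opening: 22.1
```

servo_tool(
  plan=[
    {"dp":[0,-1,0],"turn":[0,0,0]},
    {"dp":[0,-0.5,0],"turn":[0,0,0]},
    {"dp":[0,0,0],"turn":[0,0,0]},
    {"dp":[0,0,0],"turn":[0,0,0]},
    {"dp":[0,0,0],"turn":[0,0,0]},
    {"dp":[0,0,0],"turn":[0,0,0]},
    {"dp":[0,0,0],"turn":[0,0,0]},
    {"dp":[0,0,0],"turn":[0,0,0]},
  ],
)

```text
time: 14.7
tool_pos: [572.9, -113.9, 144.5]
eef_rot: [0.0, -0.042, 0.999, 0.003]
contact_force: [-2.4, 7.3, 8.2]
opening: 22.3
```

servo_tool(
  plan=[
    {"dp":[0,-1,0],"turn":[0,0,0]},
    {"dp":[0,-0.5,0],"turn":[0,0,0]},
    {"dp":[0,0,0],"turn":[0,0,0]},
    {"dp":[0,0,0],"turn":[0,0,0]},
    {"dp":[0,0,0],"turn":[0,0,0]},
    {"dp":[0,0,0],"turn":[0,0,0]},
    {"dp":[0,0,0],"turn":[0,0,0]},
    {"dp":[0,0,0],"turn":[0,0,0]},
  ],
)

```text
time: 15.37
tool_pos: [572.9, -114.2, 144.5]
eef_rot: [-0.0, -0.042, 0.999, 0.004]
contact_force: [-3.4, 8.5, 9.4]
opening: 22.3
```

servo_tool(
  plan=[
    {"dp":[0,-1,0],"turn":[0,0,0]},
    {"dp":[0,0,0],"turn":[0,0,0]},
    {"dp":[0,0,0],"turn":[0,0,0]},
    {"dp":[0,0,0],"turn":[0,0,0]},
    {"dp":[0,0,0],"turn":[0,0,0]},
    {"dp":[0,0,0],"turn":[0,0,0]},
    {"dp":[0,0,0],"turn":[0,0,0]},
    {"dp":[0,0,0],"turn":[0,0,0]},
  ],
)

```text
time: 16.03
tool_pos: [572.9, -114.7, 144.5]
eef_rot: [-0.0, -0.042, 0.999, 0.005]
contact_force: [-3.9, 8.5, 10.0]
opening: 22.1
```

servo_tool(
  plan=[
    {"dp":[0,-1,0],"turn":[0,0,0]},
    {"dp":[0,0,0],"turn":[0,0,0]},
    {"dp":[0,0,0],"turn":[0,0,0]},
    {"dp":[0,0,0],"turn":[0,0,0]},
    {"dp":[0,0,0],"turn":[0,0,0]},
    {"dp":[0,0,0],"turn":[0,0,0]},
    {"dp":[0,0,0],"turn":[0,0,0]},
    {"dp":[0,0,0],"turn":[0,0,0]},
  ],
)

```text
time: 16.7
tool_pos: [572.9, -114.9, 144.5]
eef_rot: [-0.0, -0.043, 0.999, 0.005]
contact_force: [-3.0, 10.3, 10.1]
opening: 22.6
```

servo_tool(
  plan=[
    {"dp":[0,0,0.8],"turn":[0,0,0]},
    {"dp":[0,-0.5,0],"turn":[0,0,0]},
    {"dp":[0,0,0],"turn":[0,0,0]},
    {"dp":[0,0,0],"turn":[0,0,0]},
    {"dp":[0,0,0],"turn":[0,0,0]},
    {"dp":[0,0,0],"turn":[0,0,0]},
    {"dp":[0,0,0],"turn":[0,0,0]},
    {"dp":[0,0,0],"turn":[0,0,0]},
  ],
)

```text
time: 17.37
tool_pos: [572.6, -115.3, 144.6]
eef_rot: [-0.0, -0.043, 0.999, 0.005]
contact_force: [-3.3, 10.1, 6.4]
opening: 22.2
```

servo_tool(
  plan=[
    {"dp":[0,-1,0],"turn":[0,0,0]},
    {"dp":[0,0,0],"turn":[0,0,0]},
    {"dp":[0,0,0],"turn":[0,0,0]},
    {"dp":[0,0,0],"turn":[0,0,0]},
    {"dp":[0,0,0],"turn":[0,0,0]},
    {"dp":[0,0,0],"turn":[0,0,0]},
    {"dp":[0,0,0],"turn":[0,0,0]},
    {"dp":[0,0,0],"turn":[0,0,0]},
  ],
)

```text
time: 18.03
tool_pos: [572.7, -115.4, 144.6]
eef_rot: [-0.001, -0.043, 0.999, 0.006]
contact_force: [-2.7, 11.3, 6.6]
opening: 22.5
```

servo_tool(
  plan=[
    {"dp":[0,-1,0],"turn":[0,0,0]},
    {"dp":[0,0,0],"turn":[0,0,0]},
    {"dp":[0,0,0],"turn":[0,0,0]},
    {"dp":[0,0,0],"turn":[0,0,0]},
    {"dp":[0,0,0],"turn":[0,0,0]},
    {"dp":[0,0,0],"turn":[0,0,0]},
    {"dp":[0,0,0],"turn":[0,0,0]},
    {"dp":[0,0,0],"turn":[0,0,0]},
  ],
)

```text
time: 18.7
tool_pos: [573.1, -125.6, 144.6]
eef_rot: [0.001, -0.04, 0.999, -0.0]
contact_force: [-0.1, 2.4, 3.8]
opening: 22.4
```

```bash
python3 - <<'E'
from h import *
s=robot.state();T=wpose(s);p,d=grab('wrist','w9');np.save('pics/T9.npy',T);q,_=grab('top','top9')
print(s['time'],T.round(3),s['contact_force'],s['wrist_torque'],s['opening'])
h=cv2.cvtColor(p,cv2.COLOR_RGB2HSV)
m=cv2.inRange(h,(55,80,20),(90,255,255))
for n in (8,9):
    T=np.load(f'pics/T{n}.npy');t=np.load(f'pics/w{n}.npz');d=t['d'];m=cv2.inRange(cv2.cvtColor(t['p'],cv2.COLOR_RGB2HSV),(55,80,20),(90,255,255))
    Y=[]
    for v in range(195,225,4):
        xs=np.where(m[v]>0)[0]; a,b=xs.min(),xs.max()
        Y.append((wplane(T,a-.5,v,115)[:2],wplane(T,b+.5,v,115)[:2]))
    Y=np.array(Y);c=Y.mean(1);by=np.array([-.0739,.9973]);bx=np.array([.9973,.0739])
    print(n,'tcp',T[:2,3]@by,'carriage by',(c@by).round(1),'x',(c@bx).round(0), (Y[:,1]-Y[:,0])@by)
print('red',np.array([654.2,-117.9])@by)
cv2.imwrite('pics/top9z.png',cv2.convertScaleAbs(cv2.resize(q[150:250,250:390,::-1],None,fx=5,fy=5,interpolation=cv2.INTER_CUBIC),alpha=1.5))
E
```

```text
18.7 [[-9.97000e-01 -8.00000e-02  3.00000e-03  5.73123e+02]
 [-8.00000e-02  9.97000e-01 -0.00000e+00 -1.25585e+02]
 [-2.00000e-03 -1.00000e-03 -1.00000e+00  1.44611e+02]
 [ 0.00000e+00  0.00000e+00  0.00000e+00  1.00000e+00]] [-0.14334772  2.42090951  3.81529205] [ 0.45214047 -0.09161745  0.00151076] 22.397896838234338
8 tcp -144.30077591977806 carriage by [-145.3 -145.3 -145.3 -145.3 -145.3 -145.3 -145.6 -145.3] x [528. 530. 532. 534. 537. 539. 541. 544.] [59.31849136 59.56731089 59.81822662 58.99856399 59.24919546 59.50196543
 59.21358023 58.92286706]
9 tcp -167.5999922439835 carriage by [-166.5 -166.5 -166.8 -166.5 -166.5 -166.7 -166.7 -166.7] x [528. 530. 532. 535. 537. 539. 541. 544.] [59.30728282 59.55726289 59.2753325  58.99103451 59.242866   58.95596164
 59.2098107  59.46585522]
red -165.92705
```

View pics/top9z.png

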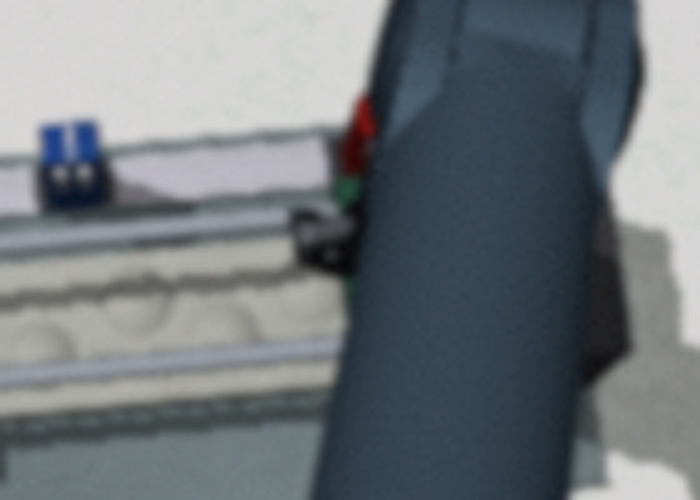

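View pics/w9.png

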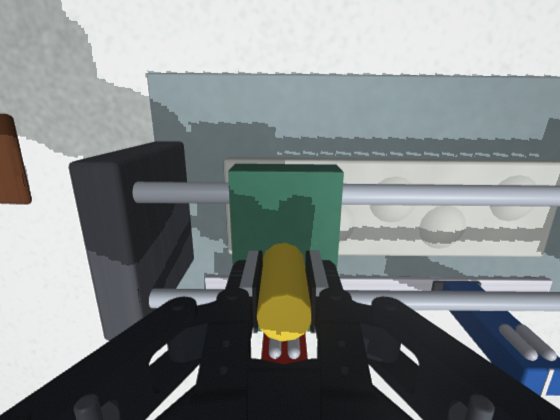

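servo_tool(
  plan=[
    {"dp":[-0.1,1,0],"turn":[0,0,0]},
    {"dp":[0,0.8,-0.4],"turn":[0,0,0]},
    {"dp":[0,0,0],"turn":[0,0,0]},
    {"dp":[0,0,0],"turn":[0,0,0]},
    {"dp":[0,0,0],"turn":[0,0,0]},
    {"dp":[0,0,0],"turn":[0,0,0]},
    {"dp":[0,0,0],"turn":[0,0,0]},
    {"dp":[0,0,0],"turn":[0,0,0]},
  ],
)

```text
time: 19.47
tool_pos: [573.0, -125.1, 144.6]
eef_rot: [0.001, -0.04, 0.999, -0.001]
contact_force: [1.3, -0.7, 5.5]
opening: 22.5
```

```bash
python3 - <<'E'
from h import *
s=robot.state();T=wpose(s);p,d=grab('wrist','w10');np.save('pics/T10.npy',T)
print(s['time'],T.round(3),s['contact_force'],s['wrist_torque'],s['opening'])
by=np.array([-.0739,.9973]);bx=np.array([.9973,.0739])
m=cv2.inRange(cv2.cvtColor(p,cv2.COLOR_RGB2HSV),(55,80,20),(90,255,255))
for v in range(195,225,8):
    xs=np.where(m[v]>0)[0];print(((wplane(T,xs.min()-.5,v,115)+wplane(T,xs.max()+.5,v,115))/2)[:2]@by)
# same method on the first view w3
for n in (4,7):
  T=np.load(f'pics/T{n}.npy');t=np.load(f'pics/w{n}.npz');m=cv2.inRange(cv2.cvtColor(t['p'],cv2.COLOR_RGB2HSV),(55,80,20),(90,255,255))
  for v in (200,212): xs=np.where(m[v]>0)[0];print(n,((wplane(T,xs.min()-.5,v,115)+wplane(T,xs.max()+.5,v,115))/2)[:2]@by)
print('hole0',np.array([571.4,-51.8])@by)
cv2.imwrite('pics/w10z.png',cv2.resize(p[220:380,210:360,::-1],None,fx=3.7,fy=3.7,interpolation=cv2.INTER_CUBIC))
grab('side','side10')
E
```

```text
19.4667 [[-9.97000e-01 -7.90000e-02  3.00000e-03  5.73000e+02]
 [-7.90000e-02  9.97000e-01 -2.00000e-03 -1.25136e+02]
 [-3.00000e-03 -2.00000e-03 -1.00000e+00  1.44569e+02]
 [ 0.00000e+00  0.00000e+00  0.00000e+00  1.00000e+00]] [ 1.32148934 -0.72394804  5.50374155] [-0.15276518 -0.31426473 -0.01173211] 22.49548617713191
-166.11757193792977
-166.34693878295082
-166.58022447494582
-166.27447893314488
4 -94.45904196307409
4 -94.8135418646747
7 -94.56456842527362
7 -94.52694473140264
hole0 -93.88659999999999
```

View pics/w10z.png

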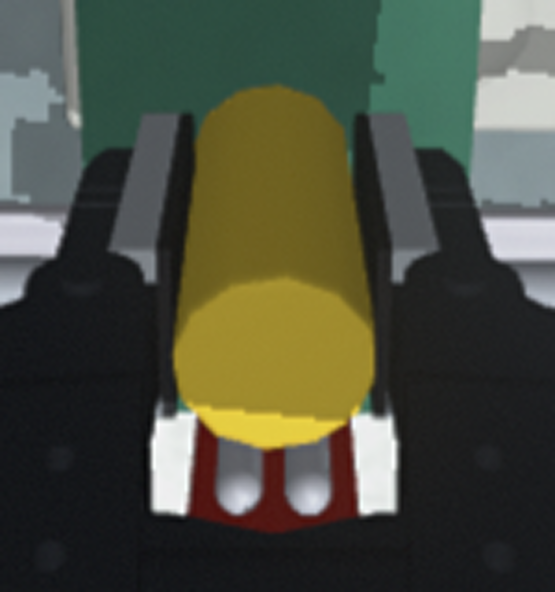

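View pics/side10.png

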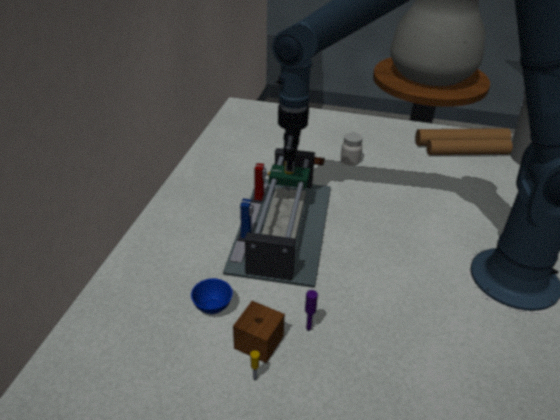

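```bash
python3 -c "
from workcell import robot
print(robot.job_done())"
```

```text
the job is handed in; nothing more can be done
None
```

I took the larger yellow rod from its stand and put it down through the carriage hole until the handle rested on the carriage. I then slid the carriage straight to the red plate, away from the blue one. At the bump the push rose to about 11 N. The ball then snapped in, and the push fell to about 2 N. I backed off 1.8 mm to take the load off and handed in at about 19.6 s, still holding the handle.

Last checks:
- **Position:** the carriage had travelled about 71.8 mm, against about 72 mm measured to the red notch, so it agrees within camera error.
- **Rod home:** TCP height was 144.6 mm, as when the handle first seated, and the carriage pushed back up on it with about 5.5 N.
- **Grip:** the jaws read 22.5 mm on the 24 mm handle, steady since the grasp.
- **Sideways load:** about 1 N.
- **Bystanders:** the bowl and jar look unmoved in the last side view. The scraper is mostly hidden there, but I never went near it.

Two checks were weaker. At the end the arm blocked the top camera's view of the notch, so the final position rests on the wrist camera and the forces. Locating the carriage by its edges gave a y about 0.6 mm more negative than measuring the hole. I used the same method at start and end, so that offset cancels in the travel figure.

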